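# Clamp a board carrier in the soldering fixture

### The job

Push the large circuit-board carrier flat along the mat until its long edge sits square against the back rail of the clamping fixture, and push the sliding jaw along the rail so that the carrier ends up trapped snugly between the jaw and the end stop, still square against the rail. Only push things: the carrier must never be lifted or tipped. Leave everything else on the bench where it is.

Things in the scene. Friction and masses are not known exactly. Their poses are not given: they have to be found in the camera images.
- carrier: large circuit board fixed on a grey carrier: rigid slab 90 mm (its x) by 120 mm (its y), 16 mm high, board parts up to 20 mm, 0.2 to 0.45 kg, loose on the mat; origin at the centre of its underside. Starts on the -x side of the back rail, between jaw and end stop, turned up to 0.25 rad from the fixture. Fully clamped: its centre at fixture x +15, y +40 mm, its axes parallel to the fixture's
- fixture: aluminium L fixed to the mat, no floor plate, open towards the robot. Origin on the mat's surface (4 mm above the table); x points away from the robot, y to its left, turned up to 0.25 rad. Back rail: bar along y, 12 mm high, stop face (facing -x) at x = +60 mm. End stop: bar along x, 14 mm high, x -60 to +84 mm, stop face (facing -y) at y = +100 mm, 20 mm thick
- corner (a point): inner corner where the stop faces of back rail and end stop meet, at mat height (fixture x +60, y +100 mm); the carrier's corner belongs here
- jaw (a joint): travel in m (0 to 0.12) of the steel jaw along the fixture's +y, towards the end stop; starts at 0 to 0.025. Its inner face (facing +y) is at fixture y = -115 mm + travel, so it meets the fully clamped carrier at 95 mm. Slides stiffly (about 2 N), no spring, stays where it is left
- jaw_outer (a point): middle of the outer face (facing -y) of the jaw bar, at fixture x = 0, 9 mm above the mat: the place to push. The bar lies along the fixture's x from -52 to +58 mm, is 16 mm thick in y, its top 17.5 mm above the mat; a flat bridge over the back rail (x 44 to 88 mm, to 22 mm high) reaches 20 mm farther out than this face
- spool: spool of solder wire, bare metal, standing on its flange, 52 mm across, 40 mm high; origin at the centre of its underside
- flux_jar: small flux jar, 40 mm across, 40 mm high; origin at the centre of its underside
- tin: open round brass tip-cleaner tin, 56 mm across, 30 mm high; origin at the centre of its underside
- small_board: a small second board on a grey carrier, 45 x 60 mm, 10 mm high (not the one to clamp); origin at the centre of its underside
- tweezers: steel tweezers with a black back end, 120 mm long, 6 mm high, lying; origin under the middle
- brush: cleaning brush, 150 mm long, 20 mm high, lying; origin under its middle

How it is judged:
By the outcome, as a careful person would: the job done as asked, in the order asked, and still so for the second after the job is handed in, with the robot touching nothing.
It also fails if it takes over 45 s, if anything falls off the work surface, if the arm or the gripper's body presses on something with over 40 N, if the wrist force passes 120 N, or if a joint passes its speed limit or range.

### The arm

A 7-joint arm with a two-finger parallel gripper is mounted at the origin on the work surface. World frame = base frame: x ahead of the robot, y to its left, z up, the work surface at z = 0. Lengths are in m, angles in rad, forces in N, time in s.
With the tool pointing down it reaches from about 0.4 to 0.85 m from the base axis. Payload 10.4 kg.
Tool frame: the origin (TCP) lies midway between the tips of the shut fingers; the grasp point (between the pads) lies 19 mm behind it; z points along the fingers, y is the line along which they close (so a half turn about z gives the same grasp; the last joint's range is limited). The gripper opens to 87 mm and grips with 3 to 60 N. Pads are 19 mm wide; open, the fingers measure 117 mm over their backs; the gripper's body (75 mm by 190 mm) begins 51 mm behind the grasp point.
Start: joints at [1.179, 0.332, -0.065, 1.46, 0.022, 1.35, -0.088], TCP at [0.225, -0.583, 0.223] pointing down, gripper open.
Joint ranges: [-2.6, 2.6], [-0.5, 2.12], [-1.47, 1.34], [0.16, 2.42], [-1.27, 4.41], [0.06, 2.06], [-2.6, 2.6]. Speed limits (rad/s): [2.22, 2.22, 2.79, 2.79, 3.14, 3.14, 3.14].

### API

Orientations are given as a unit quaternion [x, y, z, w].
In Python, from bench import r gives the robot as it stands.
- The arm moves only by the tool carry_out, never from a script. Its argument "steps" is a list that holds one entry, the list of rows, each a list of 6 numbers: the shift along the tool's x, y, z in cm, then the turn, a rotation vector about the tool's x, y, z in rad. In form: [[[dx, dy, dz, wx, wy, wz], ...]]. A call has 1 to 20 rows; each row is the pose to reach, as a shift and turn from the pose commanded when the call began, along the tool's axes at that moment; what a row does not reach only later rows make up. A row lasts 1/12 s, in which the tool goes at most 41.7 mm and 7.16 degrees, less where a joint would pass 70% of its speed; a pose out of reach is approached as far as the arm can. A call with a gripper value outside its range is refused whole. "hand" is the closure, from -1 (fully open) to 1 (shut), set as the call begins (left out, the last holds). The fingers move at their own pace and stop on an object; "squeeze" is the grip in N (left out, the last holds). Time passes only in rows, so rows that repeat a pose let the fingers close. It gives the time, the measured TCP pose, the force, the opening and the grip force at its end, in the units of the state.
- r.read_state(): the state, without advancing time (a new reading comes with each control period).
- r.camera(name): name is "side" or "top"; returns the picture (480x640x3 uint8, red, green, blue); there is no depth.
- r.camera_params(name): a dict with "fx", "fy", "cx", "cy" (pixels), "view" (4x4, takes a point from world to camera coordinates). Camera axes: x right, y up, looking along -z (the intrinsics and any distortion apply to the point x, -y, -z); pixel columns grow to the right and rows downward; lengths in m; the calibration is good to about 2 mm. A picture is of the moment at which its call begins. camera_params takes no time and is no camera call.
- r.close_job(): hands the job in; it is judged then, once.
The state is a dict: "time": time; "joint_positions": joint angles; "joint_vel": joint speeds; "joint_torque": joint torques, N m; "ee_pos": TCP position; "eef_rot": TCP orientation; "ft_force": force on the tool from outside, world axes, zero at the start; "torque": the same for the moment, N m; "width": finger opening in m; "grip_force": force on a finger pad.
Only numpy, scipy, OpenCV 4.12 (cv2) and the standard library are available. Lean on these libraries where they do the work, as an engineer would, in place of code of your own. Each camera call takes 0.05 s, during which the arm holds its last target. There are 200 camera calls.

## Working session

There is one attempt and no reset: what is moved stays moved. The work goes in short steps, Python scripts to look and compute and a tool call to move; the robot and the scene stay as the last step left them, time stands still between calls to the robot, and variables do not carry over. Pictures are saved under pics/ and viewed, at most 10 in all, crops included, and the job is handed in when it is done.

Besides the shell and the picture viewer there is one more tool, called by a JSON object that holds its "method" and its "body", one argument or row to a line. carry_out: Moves the arm, as the interface text tells. Its arguments: {"type":"object","properties":{"steps":{"type":"array","items":{"type":"array","items":{"type":"array","items":{"type":"number"}}}},"hand":{"type":"number"},"squeeze":{"type":"number"}},"required":["steps"]}

```bash
mkdir -p pics
python3 - <<'E'
from bench import r
import cv2
s=r.read_state();print(s)
for n in("top","side"):
    cv2.imwrite(f"pics/{n}0.png",r.camera(n)[:,:,::-1]);p=r.camera_params(n);print(n,p)
E
```

```text
{'time': 0.0, 'joint_positions': array([ 1.17941015,  0.33287238, -0.06471317,  1.46097799,  0.02161309,
        1.34988498, -0.08851651]), 'joint_vel': array([ 1.91666625e-05,  3.30914961e-04,  8.13116704e-04, -1.23613844e-03,
        4.84341057e-04,  1.82544570e-03,  6.08712027e-05]), 'joint_torque': array([ 1.05590480e-03, -6.23248959e+01,  2.54133926e-02, -3.89897346e+01,
       -6.12934283e-02,  3.97864287e-02,  1.22215311e-04]), 'ee_pos': array([ 0.22515503, -0.58260662,  0.22173615]), 'eef_rot': array([ 9.83045565e-01,  1.83360010e-01, -1.70019507e-04, -7.03011512e-04]), 'ft_force': array([ 0.8341165 , -0.68333256, -0.13759119]), 'torque': array([-0.08578573, -0.02283725,  0.03731662]), 'grip_force': 0.0, 'width': 0.08724506306219063}
top {'fx': 572.6112972005055, 'fy': 572.6112972005055, 'cx': 324.2342916713517, 'cy': 243.43533528245493, 'view': array([[ 0.01871599, -0.99917261, -0.03610822,  0.0143099 ],
       [ 0.99946684,  0.01773072,  0.02741629, -0.59847178],
       [-0.02675338, -0.03660209,  0.99897174, -0.96137925],
       [ 0.        ,  0.        ,  0.        ,  1.        ]])}
side {'fx': 575.9269296930028, 'fy': 575.9269296930028, 'cx': 320.06500413948703, 'cy': 230.64576117257363, 'view': array([[ 0.95625994, -0.29250376,  0.00291085, -0.56644834],
       [ 0.15273835,  0.507773  ,  0.84784289, -0.1430624 ],
       [-0.24947528, -0.8103136 ,  0.53023953, -0.8390836 ],
       [ 0.        ,  0.        ,  0.        ,  1.        ]])}
```

View pics/top0.png

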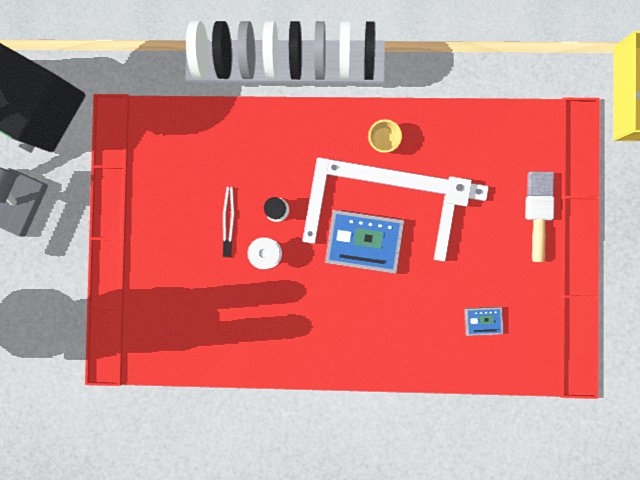

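View pics/side0.png

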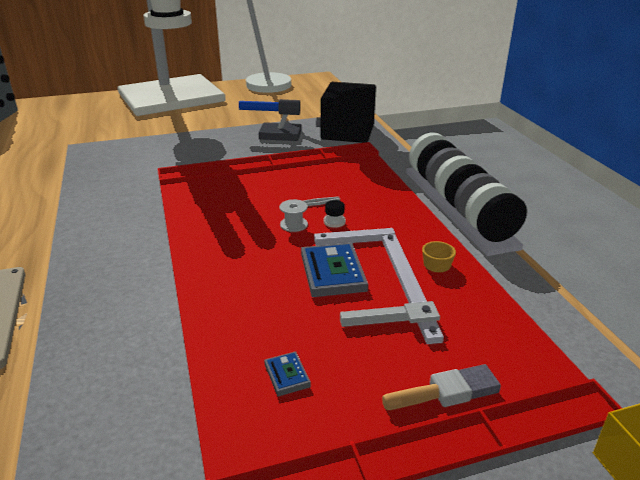

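The top view shows the carrier at about (365,242), the end stop on the left from (322,160) to (310,240), and the rail running to (487,192). The jaw bar is at (447,230) and the spool at (265,253), left of the end stop. Next I measure outlines with masks.

```bash
cat > h.py <<'E'
import numpy as np, cv2
from bench import r
def ray(name,px,z):
    p=r.camera_params(name);V=p['view'];R=V[:3,:3];c=-R.T@V[:3,3]
    px=np.atleast_2d(np.asarray(px,float))
    d=np.c_[(px[:,0]-p['cx'])/p['fx'],-(px[:,1]-p['cy'])/p['fy'],-np.ones(len(px))]@R
    return (c+d*((z-c[2])/d[:,2])[:,None])[:,:2]
def nonred(img):
    h=cv2.cvtColor(img,cv2.COLOR_RGB2HSV)
    m=((h[...,1]<150)|((h[...,0]>15)&(h[...,0]<165))).astype(np.uint8)*255
    roi=np.zeros_like(m);roi[105:380,135:560]=255
    return m&roi
def comps(img):
    cs,_=cv2.findContours(nonred(img),cv2.RETR_EXTERNAL,cv2.CHAIN_APPROX_NONE)
    return [c for c in cs if cv2.contourArea(c)>60]
E
python3 - <<'E'
from h import *
img=r.camera("top")
for c in comps(img):
    b=cv2.minAreaRect(c)
    print(cv2.contourArea(c),np.round(b[0],1),np.round(b[1],1),round(b[2],1))
    if cv2.contourArea(c)>2500:
        a=cv2.approxPolyDP(c,3,True)[:,0];w=ray("top",a,0.018)
        print(np.c_[a,np.round(w*1000)])
v=img.copy();cv2.drawContours(v,comps(img),-1,(0,255,0),1)
cv2.imwrite("pics/c.png",cv2.resize(v[120:300,220:520],None,fx=2.6,fy=2.6,interpolation=cv2.INTER_CUBIC)[:,:,::-1])
E
```

```text
1017.0 [483.4 320.8] [28.  38.6] 87.3
867.5 [264.5 253. ] [32. 35.] 90.0
3858.0 [364.1 241.1] [73.2 54.6] 8.4
[[ 332.  210.  654.   13.]
 [ 325.  262.  567.   23.]
 [ 396.  272.  552.  -96.]
 [ 403.  220.  639. -106.]]
469.5 [276.5 209. ] [24. 25.] 90.0
609.5 [228. 221.] [70. 12.] 90.0
1795.5 [539.5 216. ] [90. 29.] 90.0
4481.0 [395.4 211.6] [177.3  86.7] 8.1
[[ 302.  241.  601.   62.]
 [ 315.  242.  600.   40.]
 [ 326.  175.  713.   24.]
 [ 443.  193.  686. -172.]
 [ 433.  259.  575. -157.]
 [ 444.  261.  572. -175.]
 [ 454.  205.  666. -190.]
 [ 466.  206.  664. -210.]
 [ 469.  198.  678. -215.]
 [ 485.  200.  675. -241.]
 [ 488.  186.  698. -246.]
 [ 466.  178.  711. -210.]
 [ 446.  179.  709. -176.]
 [ 317.  157.  743.   40.]]
821.0 [384.5 135. ] [33. 32.] 0.0
```

View pics/c.png

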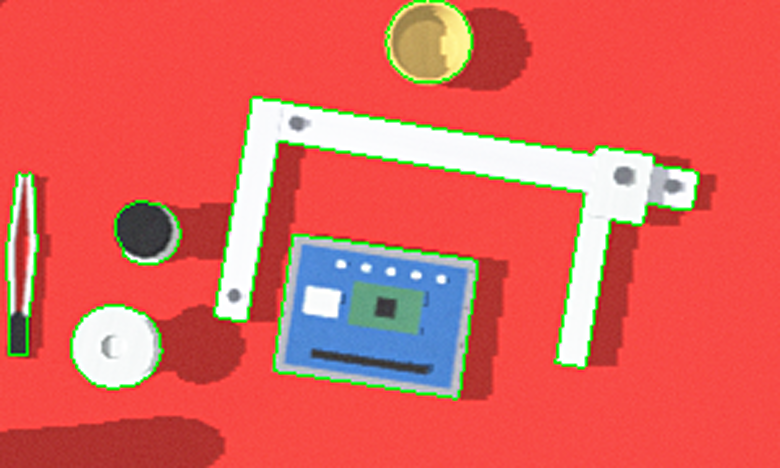

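The outlines are clean: the carrier is nearly square to the fixture already (about 0.02 rad off). It needs roughly +55 mm in x and +20 mm in y. I fit lines for the frame and work out the first move.

```bash
cat >> h.py <<'E'
from scipy.spatial.transform import Rotation as Ro
def edge(c,p,q,z):
    "world line (point, unit dir p->q) through contour pixels along p-q"
    p,q=np.array(p,float),np.array(q,float);u=(q-p)/np.linalg.norm(q-p);n=np.array([-u[1],u[0]])
    d=c[:,0]-p;t=d@u;k=(abs(d@n)<2.5)&(t>5)&(t<np.linalg.norm(q-p)-5)
    w=ray("top",c[k][:,0],z);vx,vy,x,y=cv2.fitLine((w*1000).astype(np.float32),cv2.DIST_HUBER,0,.01,.01).ravel()
    a,b=ray("top",[p,q],z);v=np.array([vx,vy]);v*=np.sign(v@(b-a));return np.array([x,y]),v
def isect(l,m):
    s=np.linalg.solve(np.c_[l[1],-m[1]],m[0]-l[0]);return l[0]+s[0]*l[1]
def carrier(img):
    c=max([c for c in comps(img) if 3000<cv2.contourArea(c)<4300 and min(cv2.minAreaRect(c)[1])>45],key=cv2.contourArea)
    return c
def tofix(w,o,th): c,s=np.cos(th),np.sin(th);return (np.asarray(w)-o)@np.array([[c,-s],[s,c]])
def plan(o,th,fx,fy,z):
    "move from the present pose to fixture (fx,fy) mm, TCP height z m, tool x along fixture x; cm and turn in tool axes"
    s=r.read_state();R=Ro.from_quat(s['eef_rot']);c,n=np.cos(th),np.sin(th)
    w=np.r_[(o+np.array([[c,-n],[n,c]])@[fx,fy])/1000,z]
    Rt=Ro.from_matrix(np.array([[c,n,0],[n,-c,0],[0,0,-1.]]))
    return np.round(np.r_[R.inv().apply(w-s['ee_pos'])*100,(R.inv()*Rt).as_rotvec()],3)
E
python3 - <<'E'
from h import *
img=r.camera("top");cs=comps(img)
f=max(cs,key=lambda c:cv2.contourArea(c))
rail=edge(f,(443,193),(326,175),.010); es=edge(f,(315,242),(326,175),.011)
ji=edge(f,(433,259),(443,193),.018)
a=lambda v:np.arctan2(v[1],v[0])
print(a(rail[1])-np.pi/2,a(es[1]),a(ji[1]))
th=(2*(a(rail[1])-np.pi/2)+a(es[1]))/3
C=isect(rail,es);R=np.array([[np.cos(th),-np.sin(th)],[np.sin(th),np.cos(th)]]);o=C-R@[60,100]
print("th,o,corner",th,o,C,"jaw y",tofix(ji[0],o,th)[1])
b=cv2.minAreaRect(carrier(img));print("carrier",tofix(ray("top",b[0],.018)[0]*1000,o,th),b[1:])
for c in cs:
    q=cv2.minAreaRect(c)[0];print(np.round(q),np.round(tofix(ray("top",q,.03)[0]*1000,o,th)))
print(plan(o,th,-112,20,.22)); np.save("fix.npy",np.r_[o,th])
E
```

```text
-0.15337467 -0.15226498 -0.15616128
th,o,corner -0.15300478 [641.72700065 -66.25572497] [716.2669    23.431526] jaw y -100.08898542766632
carrier [-41.94387621  18.22054119] ((73.2010498046875, 54.626014709472656), 8.426968574523926)
[483. 321.] [-138. -195.]
[264. 253.] [-90. 178.]
[364. 241.] [-42.  19.]
[276. 209.] [-15. 171.]
[228. 221.] [-48. 248.]
[540. 216.] [  47. -257.]
[395. 212.] [ 14. -24.]
[385. 136.] [136.  15.]
[ 4.8758e+01 -4.0479e+01  2.4000e-01 -1.0000e-03  0.0000e+00  5.2200e-01]
```

{"method": "carry_out", "body": {
  "steps": [
    [[48.8,-40.5,0.2,0,0,0.522],[48.8,-40.5,0.2,0,0,0.522],[48.8,-40.5,0.2,0,0,0.522],[48.8,-40.5,0.2,0,0,0.522],[48.8,-40.5,0.2,0,0,0.522],[48.8,-40.5,0.2,0,0,0.522],[48.8,-40.5,0.2,0,0,0.522],[48.8,-40.5,0.2,0,0,0.522],[48.8,-40.5,0.2,0,0,0.522],[48.8,-40.5,0.2,0,0,0.522],[48.8,-40.5,0.2,0,0,0.522],[48.8,-40.5,0.2,0,0,0.522],[48.8,-40.5,0.2,0,0,0.522],[48.8,-40.5,0.2,0,0,0.522],[48.8,-40.5,0.2,0,0,0.522],[48.8,-40.5,0.2,0,0,0.522],[48.8,-40.5,0.2,0,0,0.522],[48.8,-40.5,0.2,0,0,0.522],[48.8,-40.5,0.2,0,0,0.522],[48.8,-40.5,0.2,0,0,0.522]]
  ],
  "hand": -1
}}

```text
time: 1.87
ee_pos: [0.5341, -0.0309, 0.2205]
eef_rot: [0.997, -0.078, -0.0, 0.0]
ft_force: [-0.6, -0.2, -0.8]
width: 0.0869
grip_force: 0.0
```

Run:
```python
from h import *
F=np.load("fix.npy");o,th=F[:2],F[2];s=r.read_state()
print(s['time'],s['ee_pos'],tofix(s['ee_pos'][:2]*1000,o,th),s['joint_positions'],plan(o,th,-112,20,.011))
```

```text
1.8667 [ 0.53411155 -0.03089822  0.22047634] [-111.74703079   18.54293045] [ 0.44805636  0.17520434 -0.52981061  1.67926217  0.09199536  1.31209622
 -1.82495143] [-2.3000e-02 -1.6200e-01  2.0948e+01  1.0000e-03  0.0000e+00 -2.0000e-03]
```

{"method": "carry_out", "body": {
  "steps": [
    [[0,-0.1,4,0,0,0],[0,-0.1,8,0,0,0],[0,-0.1,12,0,0,0],[0,-0.1,15,0,0,0],[0,-0.1,18,0,0,0],[0,-0.1,19.5,0,0,0],[0,-0.1,20.3,0,0,0],[0,-0.1,20.9,0,0,0],[0,-0.1,20.9,0,0,0],[0,-0.1,20.9,0,0,0]]
  ]
}}

```text
time: 2.7
ee_pos: [0.5353, -0.0287, 0.0125]
eef_rot: [0.997, -0.077, 0.001, 0.0]
ft_force: [0.1, 0.2, 0.6]
width: 0.0869
grip_force: 0.0
```

{"method": "carry_out", "body": {
  "steps": [
    [[0.5,0,0,0,0,0],[1,0,0,0,0,0],[1.3,0,0,0,0,0],[1.6,0,0,0,0,0],[1.9,0,0,0,0,0],[2.2,0,0,0,0,0],[2.5,0,0,0,0,0],[2.8,0,0,0,0,0],[3.1,0,0,0,0,0],[3.4,0,0,0,0,0],[3.7,0,0,0,0,0],[4,0,0,0,0,0],[4.3,0,0,0,0,0],[4.6,0,0,0,0,0],[4.9,0,0,0,0,0],[5.2,0,0,0,0,0],[5.5,0,0,0,0,0],[5.8,0,0,0,0,0],[6.1,0,0,0,0,0],[6.3,0,0,0,0,0]]
  ]
}}

```text
time: 4.37
ee_pos: [0.5974, -0.038, 0.0116]
eef_rot: [0.997, -0.077, 0.0, 0.0]
ft_force: [-2.0, 0.2, 1.7]
width: 0.0869
grip_force: 1.1
```

Run:
```python
from h import *
F=np.load("fix.npy");o,th=F[:2],F[2];s=r.read_state()
print(s['time'],s['ee_pos'],tofix(s['ee_pos'][:2]*1000,o,th),s['ft_force'],plan(o,th,-39.5,20,.0115))
for n,b in(("side",(220,420,200,460)),("top",(120,300,240,520))):
    im=r.camera(n)[b[0]:b[1],b[2]:b[3]];cv2.imwrite(f"pics/{n}1.png",cv2.resize(im,None,fx=2.5,fy=2.5)[:,:,::-1])
```

```text
4.3667 [ 0.59738167 -0.03803615  0.01156007] [-48.12816909  21.13129398] [-2.00818996  0.16715034  1.73866257] [ 0.863  0.113  0.006  0.    -0.    -0.   ]
```

View pics/side1.png

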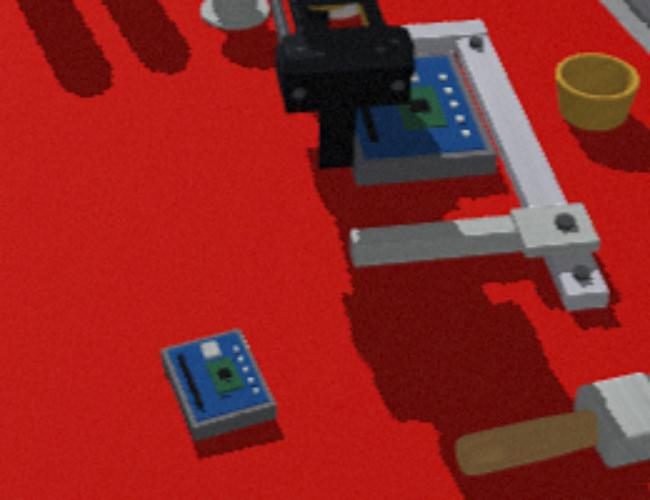

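The side crop shows the fingers against the carrier's near edge, and the carrier close to the rail (its far edge at about (495,155) in the crop). I'll keep pushing gently while watching the force.

{"method": "carry_out", "body": {
  "steps": [
    [[0.2,0,0,0,0,0],[0.4,0,0,0,0,0],[0.55,0,0,0,0,0],[0.7,0,0,0,0,0],[0.8,0,0,0,0,0],[0.85,0,0,0,0,0],[0.9,0,0,0,0,0]]
  ]
}}

```text
time: 5.05
ee_pos: [0.6046, -0.0391, 0.0114]
eef_rot: [0.997, -0.076, -0.001, 0.0]
ft_force: [-10.4, 1.9, 8.5]
width: 0.0871
grip_force: 5.2
```

{"method": "carry_out", "body": {
  "steps": [
    [[0.05,0,0,0,0,0],[0.1,0,0,0,0,0],[0.15,0,0,0,0,0],[0.2,0,0,0,0,0],[0.2,0,0,0,0,0]]
  ]
}}

```text
time: 5.47
ee_pos: [0.6047, -0.0391, 0.0113]
eef_rot: [0.997, -0.076, -0.003, 0.0]
ft_force: [-17.0, 2.3, 14.3]
width: 0.0869
grip_force: 8.9
```

Run:
```python
from h import *
F=np.load("fix.npy");o,th=F[:2],F[2];s=r.read_state()
print(s['time'],tofix(s['ee_pos'][:2]*1000,o,th),s['ft_force'],s['torque'])
```

```text
5.4667 [-40.76446773  21.19963806] [-16.99076071   2.26337879  14.28722515] [ 0.32334086  3.9162594  -0.22662527]
```

{"method": "carry_out", "body": {
  "steps": [
    [[-0.5,0,0,0,0,0],[-1.5,0,0,0,0,0],[-3,0,0,0,0,0],[-3,0,-3,0,0,0],[-3,0,-7,0,0,0],[-3,0,-9,0,0,0],[-3,0,-9,0,0,0]]
  ]
}}

```text
time: 6.05
ee_pos: [0.5816, -0.035, 0.1071]
eef_rot: [0.997, -0.077, 0.005, 0.0]
ft_force: [1.4, -0.1, 0.8]
width: 0.0869
grip_force: 0.0
```

{"method": "carry_out", "body": {
  "steps": [
    [[3,3,0,0,0,0],[5,6,0,0,0,0],[6,9,0,0,0,0],[7,12,0,0,0,0],[7,15,0,0,0,0],[7,16.7,0,0,0,0],[7,16.7,0,0,0,0],[7,16.7,0,0,0,0],[7,16.7,0,0,0,0]]
  ],
  "hand": 1,
  "squeeze": 20
}}

```text
time: 6.8
ee_pos: [0.6221, -0.2097, 0.1013]
eef_rot: [0.997, -0.076, 0.0, -0.0]
ft_force: [0.1, 0.7, 0.5]
width: 0.0351
grip_force: 0.0
```

Run:
```python
from h import *
F=np.load("fix.npy");o,th=F[:2],F[2];s=r.read_state()
print(s['time'],s['ee_pos'],tofix(s['ee_pos'][:2]*1000,o,th),s['width'],plan(o,th,0,-146,.0125))
im=r.camera("top");cv2.imwrite("pics/top2.png",cv2.resize(im[120:300,220:520],None,fx=2.6,fy=2.6)[:,:,::-1])
```

```text
6.8 [ 0.6221238  -0.20966088  0.10129949] [   2.48197208 -144.71753553] 0.035059609057482045 [-2.50e-01  1.34e-01  8.88e+00 -1.00e-03 -0.00e+00  1.00e-03]
```

View pics/top2.png

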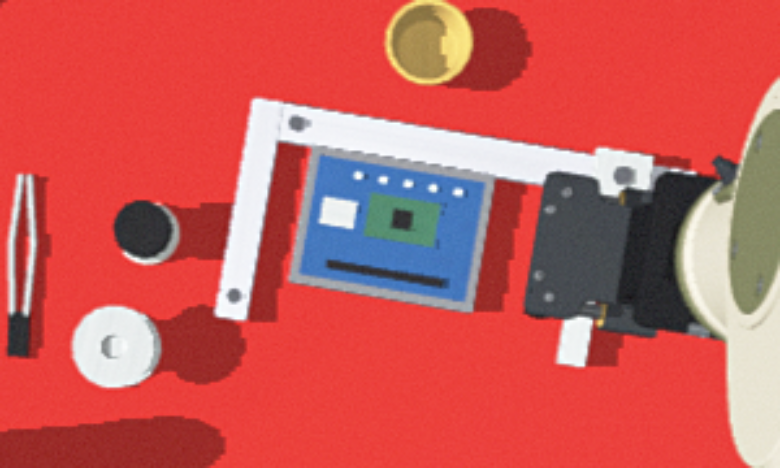

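The carrier sits flush on the rail, with about 20 mm left to the end stop. The fingers are still closing, so I wait and then lower them outside the jaw.

{"method": "carry_out", "body": {
  "steps": [
    [[-0.25,0.1,0,0,0,0],[-0.25,0.1,0,0,0,0],[-0.25,0.1,0,0,0,0],[-0.25,0.1,0,0,0,0],[-0.25,0.1,0,0,0,0],[-0.25,0.1,0,0,0,0],[-0.25,0.1,3,0,0,0],[-0.25,0.1,6,0,0,0],[-0.25,0.1,7.5,0,0,0],[-0.25,0.1,8.4,0,0,0],[-0.25,0.1,8.8,0,0,0],[-0.25,0.1,8.8,0,0,0],[-0.25,0.1,8.8,0,0,0]]
  ]
}}

```text
time: 7.93
ee_pos: [0.6201, -0.2115, 0.0148]
eef_rot: [0.997, -0.077, 0.001, 0.0]
ft_force: [0.0, -0.3, 1.1]
width: 0.0005
grip_force: 0.0
```

Run:
```python
from h import *
F=np.load("fix.npy");o,th=F[:2],F[2];s=r.read_state()
print(s['time'],s['ee_pos'],tofix(s['ee_pos'][:2]*1000,o,th),s['width'],s['ft_force'],plan(o,th,0,-146,.0125))
```

```text
7.9333 [ 0.62013536 -0.21153116  0.01484933] [   0.80180944 -146.8690146 ] 0.00045150152144215355 [ 5.77029450e-04 -3.01668590e-01  1.09943234e+00] [-0.081 -0.087  0.235  0.    -0.002 -0.   ]
```

{"method": "carry_out", "body": {
  "steps": [
    [[0,-0.6,0.1,0,0,0],[0,-1.1,0.1,0,0,0],[0,-1.5,0.1,0,0,0],[0,-1.9,0.1,0,0,0],[0,-2.3,0.1,0,0,0],[0,-2.7,0.1,0,0,0],[0,-3.1,0.1,0,0,0],[0,-3.5,0.1,0,0,0],[0,-3.9,0.1,0,0,0],[0,-4.3,0.1,0,0,0],[0,-4.7,0.1,0,0,0],[0,-5.1,0.1,0,0,0],[0,-5.5,0.1,0,0,0],[0,-5.9,0.1,0,0,0],[0,-6.3,0.1,0,0,0],[0,-6.7,0.1,0,0,0],[0,-7.1,0.1,0,0,0],[0,-7.3,0.1,0,0,0],[0,-7.3,0.1,0,0,0]]
  ]
}}

```text
time: 9.52
ee_pos: [0.6304, -0.1381, 0.0125]
eef_rot: [0.997, -0.076, -0.0, -0.0]
ft_force: [0.8, -0.4, -0.0]
width: 0.0004
grip_force: 0.0
```

Run:
```python
from h import *
F=np.load("fix.npy");o,th=F[:2],F[2];s=r.read_state()
print(s['time'],s['ee_pos'],tofix(s['ee_pos'][:2]*1000,o,th),s['ft_force'])
im=r.camera("side")[200:360,250:470];cv2.imwrite("pics/side3.png",cv2.resize(im,None,fx=3,fy=3)[:,:,::-1])
```

```text
9.5167 [ 0.6303655  -0.13807993  0.0124519 ] [ -0.28215036 -72.71671358] [ 0.78199611 -0.39283069 -0.0090057 ]
```

View pics/side3.png

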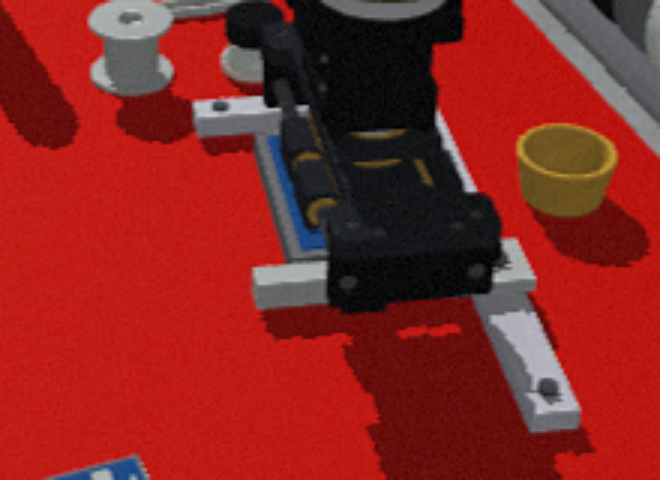

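The jaw bar has just reached the carrier's near short side. I continue slowly for the last 20 mm or so, until the force rises.

{"method": "carry_out", "body": {
  "steps": [
    [[0,-0.2,0,0,0,0],[0,-0.4,0,0,0,0],[0,-0.6,0,0,0,0],[0,-0.8,0,0,0,0],[0,-1.0,0,0,0,0],[0,-1.2,0,0,0,0],[0,-1.4,0,0,0,0],[0,-1.55,0,0,0,0],[0,-1.7,0,0,0,0],[0,-1.8,0,0,0,0],[0,-1.9,0,0,0,0],[0,-1.95,0,0,0,0]]
  ]
}}

```text
time: 10.57
ee_pos: [0.6334, -0.1197, 0.0125]
eef_rot: [0.997, -0.076, 0.0, -0.0]
ft_force: [-0.9, -2.9, -1.2]
width: 0.0007
grip_force: 1.7
```

{"method": "carry_out", "body": {
  "steps": [
    [[0,-0.08,0,0,0,0],[0,-0.15,0,0,0,0],[0,-0.2,0,0,0,0],[0,-0.25,0,0,0,0],[0,-0.25,0,0,0,0]]
  ]
}}

```text
time: 10.98
ee_pos: [0.6339, -0.1173, 0.0126]
eef_rot: [0.997, -0.076, 0.0, -0.0]
ft_force: [-1.7, -1.7, -1.7]
width: 0.0006
grip_force: 1.3
```

Run:
```python
from h import *
F=np.load("fix.npy");o,th=F[:2],F[2];s=r.read_state()
print(s['time'],s['ee_pos'],tofix(s['ee_pos'][:2]*1000,o,th),s['ft_force'])
```

```text
10.9833 [ 0.63386299 -0.11728201  0.01260909] [ 4.70292432e-03 -5.16287174e+01] [-1.69397463 -1.66646083 -1.65452828]
```

Not at the stop yet, so I go on in small steps.

{"method": "carry_out", "body": {
  "steps": [
    [[0,-0.05,0,0,0,0],[0,-0.1,0,0,0,0],[0,-0.15,0,0,0,0],[0,-0.2,0,0,0,0],[0,-0.2,0,0,0,0]]
  ]
}}

```text
time: 11.4
ee_pos: [0.6342, -0.1153, 0.0126]
eef_rot: [0.997, -0.076, 0.0, -0.0]
ft_force: [-0.8, -2.9, -1.7]
width: 0.0006
grip_force: 1.3
```

{"method": "carry_out", "body": {
  "steps": [
    [[0,-0.05,0,0,0,0],[0,-0.1,0,0,0,0],[0,-0.15,0,0,0,0],[0,-0.15,0,0,0,0]]
  ]
}}

```text
time: 11.73
ee_pos: [0.6344, -0.1139, 0.0126]
eef_rot: [0.997, -0.076, 0.0, -0.0]
ft_force: [-0.9, -2.7, -1.6]
width: 0.0004
grip_force: 1.4
```

{"method": "carry_out", "body": {
  "steps": [
    [[0,-0.05,0,0,0,0],[0,-0.1,0,0,0,0],[0,-0.15,0,0,0,0],[0,-0.2,0,0,0,0],[0,-0.2,0,0,0,0]]
  ]
}}

```text
time: 12.15
ee_pos: [0.6347, -0.1119, 0.0126]
eef_rot: [0.997, -0.076, 0.0, -0.0]
ft_force: [-0.6, -2.9, -1.6]
width: 0.0005
grip_force: 1.4
```

{"method": "carry_out", "body": {
  "steps": [
    [[0,-0.05,0,0,0,0],[0,-0.1,0,0,0,0],[0,-0.15,0,0,0,0],[0,-0.15,0,0,0,0]]
  ]
}}

```text
time: 12.48
ee_pos: [0.6349, -0.1104, 0.0126]
eef_rot: [0.997, -0.076, 0.0, -0.0]
ft_force: [0.0, -3.7, -1.2]
width: 0.0001
grip_force: 1.5
```

Run:
```python
from h import *
F=np.load("fix.npy");o,th=F[:2],F[2];s=r.read_state()
print(s['time'],tofix(s['ee_pos'][:2]*1000,o,th),s['ft_force'])
```

```text
12.4833 [ 1.42611551e-02 -4.46503522e+01] [ 0.0484513  -3.72015296 -1.20522234]
```

{"method": "carry_out", "body": {
  "steps": [
    [[0,-0.05,0,0,0,0],[0,-0.1,0,0,0,0],[0,-0.15,0,0,0,0],[0,-0.15,0,0,0,0]]
  ]
}}

```text
time: 12.82
ee_pos: [0.635, -0.1099, 0.0126]
eef_rot: [0.997, -0.077, 0.0, 0.001]
ft_force: [-0.3, -6.1, 1.0]
width: 0.0004
grip_force: 2.8
```

Run:
```python
from h import *
a=r.camera("side")[200:340,270:470];b=r.camera("top")[130:270,290:490]
cv2.imwrite("pics/both4.png",cv2.resize(np.vstack([a,b]),None,fx=2.1*2**0,fy=2.1,interpolation=cv2.INTER_CUBIC)[:,:,::-1])
```

```text
(no output)
```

View pics/both4.png

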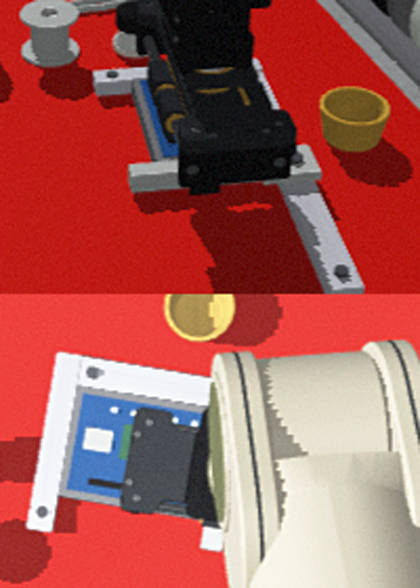

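The carrier's left edge lies at the end stop (about (75,440) in the lower half) and the force is rising, so it has met the stop. I press a little firmer and then retreat to check.

{"method": "carry_out", "body": {
  "steps": [
    [[0,-0.05,0,0,0,0],[0,-0.1,0,0,0,0],[0,-0.15,0,0,0,0],[0,-0.15,0,0,0,0],[0,-0.15,0,0,0,0]]
  ]
}}

```text
time: 13.33
ee_pos: [0.635, -0.1099, 0.0126]
eef_rot: [0.997, -0.077, -0.0, 0.001]
ft_force: [-1.3, -8.7, -0.7]
width: 0.0004
grip_force: 4.4
```

{"method": "carry_out", "body": {
  "steps": [
    [[0,0.5,0,0,0,0],[0,1.5,0,0,0,0],[0,3,0,0,0,0],[0,4,-2,0,0,0],[0,6,-6,0,0,0],[0,10,-9,0,0,0],[0,14,-10,0,0,0],[0,18,-10,0,0,0],[0,22,-10,0,0,0],[0,24,-10,0,0,0],[0,24,-10,0,0,0],[0,24,-10,0,0,0]]
  ]
}}

```text
time: 14.33
ee_pos: [0.5972, -0.3478, 0.1122]
eef_rot: [0.997, -0.079, -0.0, 0.0]
ft_force: [-0.7, 1.7, -0.0]
width: 0.0003
grip_force: 0.0
```

Run:
```python
from h import *
F=np.load("fix.npy");o,th=F[:2],F[2]
im=r.camera("top");cv2.imwrite("pics/top5.png",cv2.resize(im[130:280,290:490],None,fx=3.9,fy=3.9,interpolation=cv2.INTER_CUBIC)[:,:,::-1])
# blue board as proxy
h=cv2.cvtColor(im,cv2.COLOR_RGB2HSV);m=cv2.inRange(h,(95,90,60),(125,255,255));m[:,430:]=0
c=max(cv2.findContours(m,cv2.RETR_EXTERNAL,cv2.CHAIN_APPROX_NONE)[0],key=cv2.contourArea)
b=cv2.minAreaRect(c);p=cv2.boxPoints(b);print(np.round(tofix(ray("top",p,.02)*1000,o,th),1),tofix(ray("top",b[0],.02)[0]*1000,o,th))
```

```text
[[-23.4  94.1]
 [ 54.7  94.1]
 [ 54.  -13.4]
 [-23.7 -13.2]] [15.38450648 40.29882011]
```

View pics/top5.png

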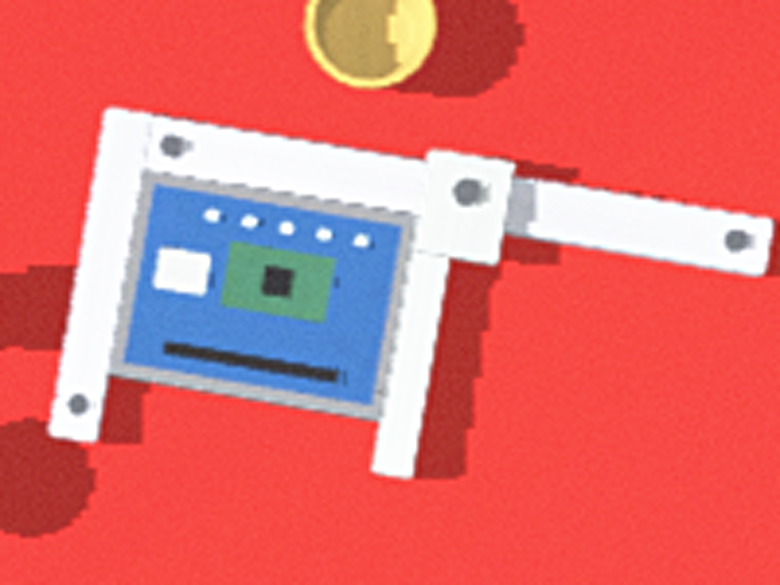

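The carrier is trapped between the jaw and end stop, square and flush to the rail, with no gaps visible. Its centre measures (15.4, 40.3) against the target (15, 40).

```bash
python3 -c "
from bench import r
print(r.close_job())"
```

```text
the job is handed in; nothing more can be done
None
```

The carrier is clamped snugly between the jaw and the end stop, square against the back rail; its measured centre is within about 0.5 mm of the target, no other object was pushed, and the job was handed in at about 14.4 s.

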